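Zero the photometer on the blank

ROBOT

A 6-joint arm with a two-finger parallel gripper is mounted at the origin on the work surface. World frame = base frame: x ahead of the robot, y to its left, z up, the work surface at z = 0. Lengths are in mm, angles in rad, forces in N, time in s.
With the tool pointing down it reaches from about 325 to 875 mm from the base axis. Payload 4.4 kg.
Tool frame: the origin (TCP) lies at the very end of the fingers, on their centre line; the grasp point (between the pads) lies 19 mm behind it (pinch_z is the distance from the TCP to the grasp point, in mm); z points along the fingers, y is the line along which they close (so a half turn about z gives the same grasp; the last joint's range is limited). The gripper opens to 85 mm and grips with 20 to 120 N. Pads are 22 mm wide; open, the fingers measure 114 mm over their backs; the gripper's body (76 mm by 85 mm) begins 54 mm behind the grasp point. The pads swing forward as they close: fully open they stand 13 mm farther back than shut.
Start: joints at [-1.452, 0.207, 1.542, -0, 1.393, -0.15], TCP at [153.247, -554.205, 231.282] pointing down, gripper open.
Joint ranges: [-2.73, 2.73], [-0.86, 2.22], [0.23, 2.46], [-1.11, 4.25], [0.08, 2.63], [-2.82, 2.82]. Speed limits (rad/s): [2.79, 2.79, 3.14, 3.14, 3.14, 3.14].

INTERFACE

Orientations are given as a unit quaternion [x, y, z, w].
In Python, from workcell import get_obs, read_camera, get_calibration, hand_in, trace, pinch_z gives the robot as it stands. The module is installed in compiled form; this text tells all that it offers.
- The arm moves only by the tool carry_out, never from a script. Its argument "rows" is a list that holds one entry, the list of rows, each a list of 6 numbers: the shift along the tool's x, y, z in mm, then the turn, a rotation vector about the tool's x, y, z in degrees. In form: [[[tx, ty, tz, rx, ry, rz], ...]]. A call has 1 to 8 rows; each row is the pose to reach, as a shift and turn from the pose commanded when the call began, along the tool's axes at that moment; what a row does not reach only later rows make up. A row lasts 1/12 s, in which the tool goes at most 41.7 mm and 7.16 degrees, less where a joint would pass 70% of its speed; a pose out of reach is approached as far as the arm can. A call with a gripper value outside its range is refused whole. "claw" is the opening, from -1 (shut) to 1 (fully open), set as the call begins (left out, the last holds). The fingers move at their own pace and stop on an object; the grip force is fixed at half the most. Time passes only in rows, so rows that repeat a pose let the fingers close. It gives the time, the measured TCP pose, the force, the opening and the grip force at its end, in the units of the state.
- get_obs(): the state, without advancing time (a new reading comes with each control period).
- read_camera(name): name is "scene" or "top" or "wrist"; returns (picture, depth): 480x640x3 uint8, blue, green, red; 480x640 float32, mm along the optical axis (not along the pixel's ray), 0 where there is no reading.
- get_calibration(name): a dict with "camera_matrix" (3x3 intrinsics, pixels), "cam_to_world" (4x4, takes a point from camera to world coordinates). Camera axes: x right, y down, z forward; pixel columns grow to the right and rows downward; lengths in mm; the calibration is good to about 2 mm. The wrist camera is an equidistant fisheye: a pixel r from the principal point sees the ray r / f radians off the axis. A picture is of the moment at which its call begins: read the wrist's pose just before it. get_calibration takes no time and is no camera call; for the wrist camera it gives the pose at the moment of the call.
- hand_in(): hands the job in; it is judged then, once.
Trained networks look in the newest picture that a camera, given by its name, has taken for a name from the list of things; names that differ only in an ending like _2 or _b are one class to them, and where a whole thing is asked for, a point or a joint stands for the part that bears it (a point fixed in the world has none). Each returns a list of dicts, best first, with "score" (0 to 1); they miss things now and then, are a little off and sometimes report something else, mostly with a low value. They report only what shows in the picture. A call takes as long as a camera call. They do not tell look-alikes from the thing itself.
- trace(label, camera): "pixels" (480x640 bool, what is visible of it) and "bbox" ([left, top, right, bottom] in pixels, round what is visible of it).
The state is a dict: "time": time; "qpos": joint angles; "dq": joint speeds; "tau": joint torques, N m; "position": TCP position; "tcp_rot": TCP orientation; "wrist_force": force on the tool from outside, world axes, zero at the start; "ft_torque": the same for the moment, N m; "finger_gap": finger opening in mm; "grip_force": force on a finger pad.
Only numpy, scipy, OpenCV 4.12 (cv2) and the standard library are available. Lean on these libraries where they do the work, as an engineer would, in place of code of your own. Each camera call takes 0.05 s, during which the arm holds its last target. There are 200 camera calls.

TASK

Zero the photometer on the blank vial that already stands in its well, using only the closed fingertips and in this order: press the raised end of the power rocker down to switch it on, push the hinged light cover fully shut over the vial, press the round zero key fully down and let it come up, then press the long read key fully down and let it come up to check the zero. Press no other key, and leave the vial, the spare cap and the other things on the bench where they stand: pick up nothing.

Things in the scene. Friction and masses are not known exactly. Their poses are not given: they have to be found in the camera images.
- meter: White and grey bench photometer 230 (x) x 280 (y) x 85 mm high; stands fast. Origin: centre of its underside; x from its key front to its rear, y left, z up. Level rear deck 85 mm high: black light cover over the well at left, black power rocker at right. Front panel slopes 10 degrees, with one row of dark keys, from left (+y): small square, small square, ROUND zero, LONG read, small square
- rocker (a joint): V-shaped black rocker 36 mm long (along the meter's x), 24 mm wide, in a flat bezel; pivot at x = 45, y = -95, z = 91 mm in the meter's frame. 0 = off (half nearer the keys stands up, 6 mm at its end; far half level); 0.34 rad = on (near half level, far half up). Stays where it is left; 2 to 3 N on the raised end moves it
- rocker_press (a point): On the rocker's near half (raised at the start): middle of its top face, 13 mm out from the pivot, moves with the rocker; it goes down about 4 mm when switched on, to 91 mm height (level)
- cover (a joint): Light cover: 0 = shut flat on the deck, up to 1.2 rad = open; a friction hinge along the meter's y at its rear edge keeps it wherever it is left (starts 0.75 to 1.15 rad open). A push of about 1 N on its outer face near the free edge moves it; shut, its flat top is 107 mm above the bench
- cover_hinge (a point): Middle of the cover's hinge line, fixed on the meter: x = 92, y = 55, z = 87 mm in the meter's frame. Its axes are the meter's
- cover_push (a point): Point on the outer (top) face of the cover (92 mm long, 88 wide, 20 high, small finger lip at the free edge), on its centre line, 70 mm from the hinge line; moves with the cover. At opening angle a it lies at hinge + (-70 cos a + 20 sin a, 0, 70 sin a + 20 cos a) mm in the meter's axes
- key_zero (a joint): Zero key, the only round one (22 mm across): 0 = up, 3 mm = fully down along the panel's normal (10 degrees from vertical); springs back; about 4.5 N to the bottom, 1.4 N to start. Stands 6 mm proud of the panel
- key_zero_top (a point): Centre of the zero key's top face, at x = -87.5, y = 20, z = 61.6 mm in the meter's frame; z is the panel's outward normal
- key_read (a joint): Read key, the long one (20 x 42 mm, long side across the meter): same travel, spring and height as the zero key
- key_read_top (a point): Centre of the read key's top face, at x = -87.5, y = -45, z = 61.6 mm in the meter's frame; z is the panel's outward normal
- key_left (a joint): Small square key (15 mm), leftmost, at y = 112 mm in the meter's frame (zero key y = 20, read key y = -45): 0 = up, 3 mm = down; not to be pressed
- key_mid (a joint): Small square key (15 mm), second from the left, at y = 78 mm in the meter's frame (zero key y = 20, read key y = -45): 0 = up, 3 mm = down; not to be pressed
- key_right (a joint): Small square key (15 mm), rightmost, at y = -108 mm in the meter's frame (zero key y = 20, read key y = -45): 0 = up, 3 mm = down; not to be pressed
- blank_vial: Capped glass blank vial, 25 mm diameter, 73 mm tall, standing in the meter's well under the cover with 14 mm above the deck. Origin: centre of its foot
- spare_cap: Blue screw cap of a vial, 26 mm diameter, 16 mm high, lying loose, open side up, on the meter's rear deck between cover and rocker. Origin: centre of its underside
- vial_a: Capped sample vial, 25 mm diameter, 73 mm tall, in the white rack (60 x 150 x 35 mm) beside the meter, its foot 10 mm above the bench. Origin: centre of its foot
- vial_b: Second capped sample vial in the same rack, like vial_a. Origin: centre of its foot
- dropper_a: White dropper bottle, 36 mm diameter, 85 mm tall, on the bench beside the meter. Origin: centre of its foot
- dropper_b: Amber dropper bottle, 36 mm diameter, 85 mm tall, on the bench beside the meter. Origin: centre of its foot
- jar: Small white-capped reagent jar, 48 mm diameter, 60 mm tall, on the bench beside the meter. Origin: centre of its foot
- tweezers: Steel tweezers, 110 mm long, 12 mm wide, lying on the bench in front of the meter. Origin: centre of the underside
Not all that is in view belongs to the job. There is more than one size of the tweezers; the job needs the smallest.

How it is judged:
By the outcome, as a careful person would: the job done as asked, in the order asked, and still so for the second after the job is handed in, with the robot touching nothing.
It also fails if it takes over 48 s, if anything falls off the work surface, if the arm or the gripper's body presses on something with over 40 N, if the wrist force passes 120 N, or if a joint passes its speed limit or range.

## Working session

There is one attempt and no reset: what is moved stays moved. The work goes in short steps, Python scripts to look and compute and a tool call to move; the robot and the scene stay as the last step left them, time stands still between calls to the robot, and variables do not carry over. Pictures are saved under pics/ and viewed, at most 10 in all, crops included, and the job is handed in when it is done.

Besides the shell and the picture viewer there is one more tool, called as name(argument=value, ...) on one line, values as JSON. carry_out: Moves the arm, as the interface text tells. Its arguments: {"type":"object","properties":{"rows":{"type":"array"},"claw":{"type":"number"}},"required":["rows"]}

```bash
mkdir -p pics; python3 - <<'E'
from workcell import *
import cv2
o=get_obs();print(o['time'],o['position'],o['tcp_rot'],o['finger_gap'])
for c in("scene","top"):
    p,d=read_camera(c);cv2.imwrite(f"pics/{c}0.png",p)
    k=get_calibration(c);print(c,k['camera_matrix'].round(1).tolist(),k['cam_to_world'].round(3).tolist())
print(get_obs()['time'])
E
```

```text
0.0 [ 153.14607802 -553.44624269  230.11385584] [ 9.90913065e-01  1.34499124e-01  1.09803856e-05 -1.13310693e-03] 85.61744733539958
scene [[580.4, 0.0, 323.0], [0.0, 580.4, 241.7], [0.0, 0.0, 1.0]] [[-0.743, 0.571, -0.349, 938.09], [0.669, 0.638, -0.381, 523.197], [0.005, -0.517, -0.856, 1060.853], [0.0, 0.0, 0.0, 1.0]]
top [[479.4, 0.0, 323.2], [0.0, 479.4, 239.6], [0.0, 0.0, 1.0]] [[-0.013, -0.997, 0.081, 439.917], [-1.0, 0.014, 0.013, 65.597], [-0.014, -0.081, -0.997, 1083.312], [0.0, 0.0, 0.0, 1.0]]
0.1
```

View pics/scene0.png

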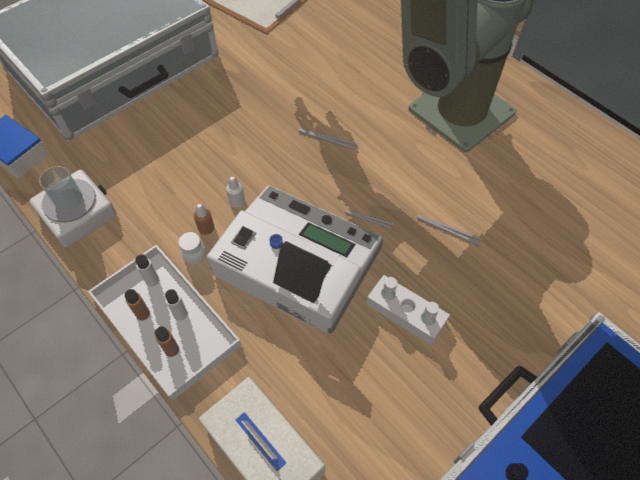

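View pics/top0.png

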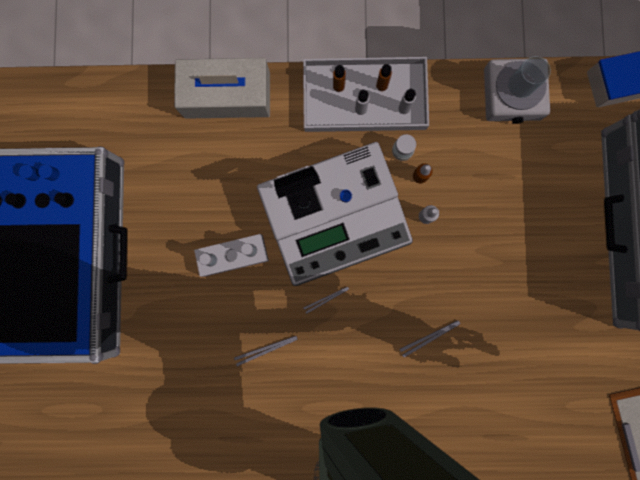

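The top view shows the meter centred near (335,215). Its keys run along the lower edge:
- two small squares at (300,270) and (315,264)
- round zero key at (340,255)
- long read key at (369,243)
- small square at (396,235)

The rocker is at (371,178), the blue cap at (345,196), and the open cover at (300,190). Next I'll fit the meter's pose.

```bash
cat > h.py <<'E'
import numpy as np,cv2
from workcell import *
from scipy.spatial.transform import Rotation as R
def ray(c,uv,k=None):
    k=k or get_calibration(c);K=k['camera_matrix'];T=k['cam_to_world']
    x=(uv[0]-K[0,2])/K[0,0];y=(uv[1]-K[1,2])/K[1,1]
    if c=='wrist':
        r=np.hypot(x,y);s=np.tan(r)/r if r>1e-9 else 1;x,y=x*s,y*s
    return T[:3,3],T[:3,:3]@np.array([x,y,1])
def onz(c,uv,z,k=None):
    o,d=ray(c,uv,k);return o+d*(z-o[2])/d[2]
F={'rocker':(45,-95,91),'key_zero':(-87.5,20,61.6),'key_read':(-87.5,-45,61.6),'key_left':(-87.5,112,61.6),'key_mid':(-87.5,78,61.6),'key_right':(-87.5,-108,61.6)}
def fit(A,B): # planar rigid A->B
    a,b=A.mean(0),B.mean(0);X,Y=A-a,B-b
    th=np.arctan2((X[:,0]*Y[:,1]-X[:,1]*Y[:,0]).sum(),(X*Y).sum())
    M=np.array([[np.cos(th),-np.sin(th)],[np.sin(th),np.cos(th)]])
    t=b-M@a;return th,t,B-(A@M.T+t)
E
python3 - <<'E'
from h import *
for c in('top','scene'):
    p,d=read_camera(c);k=get_calibration(c)
    A=[];B=[];N=[]
    for n,f in F.items():
        for r in trace(n,c)[:2]:
            m=r['pixels'];u=np.argwhere(m).mean(0)[::-1]
            w=onz(c,u,f[2],k);print(c,n,round(r['score'],2),u.round(1),m.sum(),w.round(1))
    for r in trace('meter',c)[:2]:
        m=(r['pixels'])
        v,u=np.nonzero(m&(d>0));K=k['camera_matrix'];z=d[v,u]
        P=np.c_[(u-K[0,2])/K[0,0]*z,(v-K[1,2])/K[1,1]*z,z]@k['cam_to_world'][:3,:3].T+k['cam_to_world'][:3,3]
        D=P[(abs(P[:,2]-85)<4)];print(c,'meter',round(r['score'],2),r['bbox'],len(D),cv2.minAreaRect(P[P[:,2]>40][:,:2].astype(np.float32)),np.median(D[:,2]))
E
```

```text
top rocker 0.54 [370.5 176.7] 171 [652.  -22.7  91. ]
top rocker 0.33 [428.8 213.8] 296 [ 571.7 -142.2   91. ]
top key_zero 0.48 [296.1 181.3] 889 [650.6 135.5  61.6]
top key_read 0.53 [369.7 244.5] 157 [511.6 -20.6  61.6]
top key_left 0.48 [370.4 176.6] 200 [658.5 -25.1  61.6]
top key_mid 0.58 [335.4 213.7] 13741 [578.8  51.7  61.6]
top meter 0.88 [255.2, 137.8, 412.2, 286.4] 6062 ((578.3317260742188, 52.35816955566406), (230.35641479492188, 278.3569030761719), 19.469093322753906) 85.0180257308312
scene rocker 0.46 [243.8 235.2] 210 [648.7 -23.3  91. ]
scene key_zero 0.67 [430.4 313.2] 298 [485.9 329.   61.6]
scene key_zero 0.63 [326.1 218.6] 50 [488.9  41.5  61.6]
scene key_read 0.74 [299.6 206.6] 172 [510.1 -17.5  61.6]
scene key_left 0.56 [273.5 194.7] 34 [531.1 -77.4  61.6]
scene key_right 0.73 [203.7 219.7] 452 [ 678.2 -124.3   61.6]
scene key_right 0.63 [273.6 194.7] 33 [531.  -77.3  61.6]
scene meter 0.61 [208.8, 186.7, 382.3, 333.0] 5236 ((578.47314453125, 55.06205749511719), (229.4948272705078, 278.03271484375), 19.39362144470215) 85.92434526166994
```

Possible mix-ups (top px):
- **Rocker (371,178):** could be confused with the vent grille (357,155), the dropper tops (423,172) and (430,213), or the long read key (369,244).
- **Zero key (340,255), the only round one:** could be confused with the square keys (300,270), (315,264) and (396,235), or the rack vials.

My choice is the black bezel rocker on the rear deck at right, then the round key and the long key. I'll check these in one close crop, along with the cover angle.

```bash
cat >> h.py <<'E'
YAW=np.radians(19.45);C=np.array([578.4,53.5,0.])
MR=R.from_euler('z',YAW)
def m2w(p):return C+MR.apply(p)
def w2m(p):return MR.inv().apply(np.asarray(p)-C)
def row(pm,tilt=0,o=None):
    "row in tool axes taking measured TCP to meter point pm, tool x=meter x, tilt deg about tool y"
    o=o or get_obs();Rt=R.from_quat(o['tcp_rot'])
    Rg=MR*R.from_euler('x',180,degrees=True)*R.from_euler('y',tilt,degrees=True)
    return Rt.inv().apply(m2w(pm)-o['position']).round(1),(Rt.inv()*Rg).as_rotvec(degrees=True).round(1)
def where():
    o=get_obs();print(round(o['time'],2),'meter-frame TCP',w2m(o['position']).round(1),'F',np.round(o['wrist_force'],1))
def proj(c,pw,k=None):
    k=k or get_calibration(c);K=k['camera_matrix'];q=np.linalg.inv(k['cam_to_world'])@np.r_[pw,1]
    if c=='wrist':
        r=np.hypot(q[0],q[1]);s=np.arctan2(r,q[2])/r
        return K[0,0]*q[0]*s+K[0,2],K[1,1]*q[1]*s+K[1,2]
    return K[0,0]*q[0]/q[2]+K[0,2],K[1,1]*q[1]/q[2]+K[1,2]
E
python3 - <<'E'
from h import *
p,d=read_camera('scene');k=get_calibration('scene')
K=k['camera_matrix'];v,u=np.nonzero(d>0);z=d[v,u]
P=np.c_[(u-K[0,2])/K[0,0]*z,(v-K[1,2])/K[1,1]*z,z]@k['cam_to_world'][:3,:3].T+k['cam_to_world'][:3,3]
M=w2m(P)
s=(abs(M[:,1]-55)<35)&(abs(M[:,0]-50)<75)&(M[:,2]>110)
Q=M[s];A=np.polyfit(Q[:,0],Q[:,2],1);print('cover pts',len(Q),'slope angle',np.arctan(-A[0]),'zmax',Q[:,2].max(), 'x range',Q[:,0].min(),Q[:,0].max())
h=(Q-[92,55,87]);
for a in(.75,.85,.95,1.05,1.15):
    n=h[:,0]*np.sin(a)+h[:,2]*np.cos(a);print(a,np.median(n).round(1),n.std().round(2))
for n,f in F.items():
    uv=proj('scene',m2w(f),k);cv2.drawMarker(p,tuple(int(round(x)) for x in uv),(0,0,255),0,5,1)
cv2.imwrite('pics/crop1.png',cv2.resize(p[180:335,200:390],None,fx=4,fy=4)[:600])
print(row((31,-95,180)),row((31,-95,180))[0]/41)
E
```

```text
cover pts 1501 slope angle 1.0151714118875 zmax 183.49507348283564 x range 51.478907684037004 106.27117916783708
0.75 40.4 8.32
0.85 34.6 6.27
0.95 28.6 4.55
1.05 23.1 3.75
1.15 17.7 4.43
(array([ 609.3, -379.8,   51.3]), array([-0., -0., -4.])) [14.86097561 -9.26341463  1.25121951]
```

View pics/crop1.png

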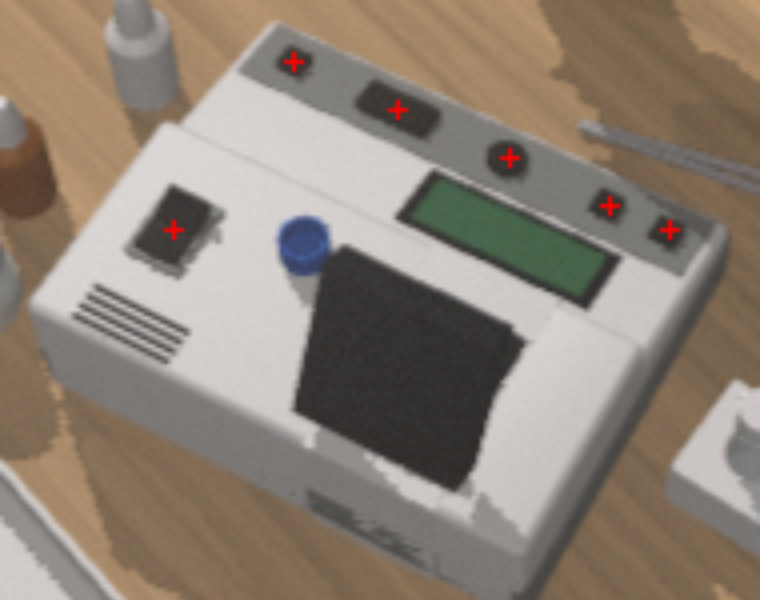

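The crop shows the projected marks landing on the rocker (172,230), read key (397,110), round zero key (510,158) and the small keys, so the pose fits. The cover is about 1.05 rad open. Now I'll move above the rocker with the fingers closed.

carry_out(rows=[[[610,-380,20,0,0,-4],[610,-380,20,0,0,-4],[610,-380,20,0,0,-4],[610,-380,20,0,0,-4],[610,-380,20,0,0,-4],[610,-380,20,0,0,-4],[610,-380,20,0,0,-4],[610,-380,20,0,0,-4]]], claw=-1)

```text
time: 1.62
position: [379.9, -307.4, 222.3]
tcp_rot: [0.986, 0.169, 0.0, 0.0]
wrist_force: [0.4, -0.6, -0.0]
finger_gap: 0.1
grip_force: 0.0
```

```bash
python3 -c "
from h import *
where();print(row((31,-95,150)))"
```

```text
1.62 meter-frame TCP [-307.3 -274.2  222.3] F [ 0.4 -0.6 -0. ]
(array([ 338.2, -179.4,   72.3]), array([ 0., -0., -0.]))
```

carry_out(rows=[[[338,-179,40,0,0,0],[338,-179,40,0,0,0],[338,-179,40,0,0,0],[338,-179,40,0,0,0],[338,-179,40,0,0,0],[338,-179,40,0,0,0],[338,-179,40,0,0,0],[338,-179,40,0,0,0]]])

```text
time: 2.28
position: [604.6, -63.3, 187.2]
tcp_rot: [0.986, 0.169, 0.0, 0.0]
wrist_force: [0.5, -1.5, -1.1]
finger_gap: -0.0
grip_force: 0.0
```

```bash
python3 -c "
from h import *
where();print(row((31,-95,110)))"
```

```text
2.28 meter-frame TCP [ -14.2 -118.8  187.2] F [ 0.5 -1.5 -1.1]
(array([ 45.1, -23.9,  77.2]), array([ 0., -0.,  0.]))
```

carry_out(rows=[[[45,-24,30,0,0,0],[45,-24,30,0,0,0],[45,-24,50,0,0,0],[45,-24,50,0,0,0],[45,-24,50,0,0,0]]])

```text
time: 2.7
position: [636.5, -27.1, 135.7]
tcp_rot: [0.986, 0.169, -0.002, -0.001]
wrist_force: [-0.4, 0.2, -0.1]
finger_gap: 0.2
grip_force: 0.0
```

```bash
python3 - <<'E'
from h import *
where();k=get_calibration('wrist');p,d=read_camera('wrist')
print(k['camera_matrix'])
for f in list(F.values())+[(31,-95,92)]:
    uv=proj('wrist',m2w(f),k);print(np.round(uv));cv2.drawMarker(p,tuple(int(round(x)) for x in uv),(0,0,255),0,7,1)
cv2.imwrite('pics/w1.png',p);print(row((31,-95,110)))
for c in ('top','scene'):
    read_camera(c)
E
```

```text
2.7 meter-frame TCP [ 27.9 -95.4 135.7] F [-0.4  0.2 -0.1]
[[371.64829954   0.         309.37035654]
 [  0.         371.64829954 236.79645824]
 [  0.           0.           1.        ]]
[308. 234.]
[162. 386.]
[242. 393.]
[ 70. 372.]
[101. 378.]
[326. 394.]
[308. 260.]
(array([ 2.4, -1.3, 27.2]), array([-0. ,  0.1, -0. ]))
```

View pics/w1.png

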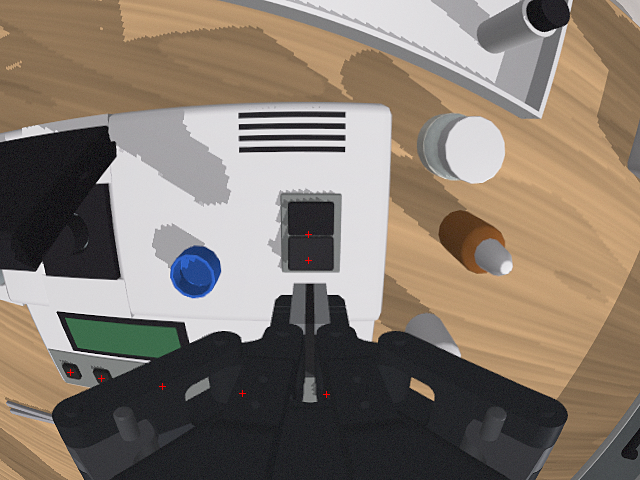

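The wrist view shows the rocker pivot at (311,236) against the predicted (308,234), and the small keys on their marks, so the pose is good to about 1 mm. I'll press the rocker's near half.

carry_out(rows=[[[3,1,25,0,0,0],[3,1,35,0,0,0],[3,1,41,0,0,0],[3,1,45,0,0,0],[3,1,45,0,0,0],[3,1,45,0,0,0]]])

```text
time: 3.35
position: [641.4, -27.6, 92.9]
tcp_rot: [0.986, 0.169, 0.001, 0.0]
wrist_force: [0.4, -0.6, 0.8]
finger_gap: -0.1
grip_force: 0.0
```

```bash
python3 -c "
from h import *
where()"
```

```text
3.35 meter-frame TCP [ 32.4 -97.4  92.9] F [ 0.4 -0.6  0.8]
```

carry_out(rows=[[[0,-1,2,0,0,0],[0,-1,4,0,0,0],[0,-1,4,0,0,0]]])

```text
time: 3.6
position: [641.8, -26.7, 91.0]
tcp_rot: [0.986, 0.169, 0.001, 0.001]
wrist_force: [-3.4, 0.1, 8.4]
finger_gap: -0.3
grip_force: 4.2
```

```bash
python3 -c "
from h import *
where()"
```

```text
3.6 meter-frame TCP [ 33.1 -96.7  91. ] F [-3.4  0.1  8.4]
```

carry_out(rows=[[[-1,0,2,0,0,0],[-1,0,2,0,0,0],[-1,0,-10,0,0,0],[-1,0,-50,0,0,0],[-1,0,-90,0,0,0],[-1,0,-120,0,0,0],[-1,0,-120,0,0,0]]])

```text
time: 4.18
position: [645.0, -27.5, 218.6]
tcp_rot: [0.986, 0.169, 0.008, 0.003]
wrist_force: [1.1, 0.6, 1.8]
finger_gap: 0.0
grip_force: 0.0
```

```bash
python3 - <<'E'
from h import *
where();k=get_calibration('wrist');p,d=read_camera('wrist')
u,v=map(int,proj('wrist',m2w((45,-95,91)),k));print(u,v)
def prof(c):
    p,d=read_camera(c);k=get_calibration(c);K=k['camera_matrix'];v,u=np.nonzero(d>0);z=d[v,u]
    P=np.c_[(u-K[0,2])/K[0,0]*z,(v-K[1,2])/K[1,1]*z,z]@k['cam_to_world'][:3,:3].T+k['cam_to_world'][:3,3]
    return w2m(P)
M=np.r_[prof('top'),prof('scene')]
s=M[(abs(M[:,1]+95)<9)]
for x in range(25,66,4):
    q=s[abs(s[:,0]-x)<2];print(x,len(q),np.median(q[:,2]).round(1) if len(q) else '')
cv2.imwrite('pics/w2.png',cv2.resize(p[max(v-70,0):v+70,u-90:u+90],None,fx=4,fy=4))
print(row((115,55,200)))
E
```

```text
4.18 meter-frame TCP [ 35.9 -98.6 218.6] F [1.1 0.6 1.8]
302 216
25 125 568.0
29 125 568.2
33 127 568.3
37 140 567.1
41 255 260.2
45 168 563.8
49 155 562.2
53 99 563.6
57 90 560.8
61 154 456.4
65 462 434.1
(array([  83.8, -151.1,    8.9]), array([ 0. , -0.1,  0. ]))
```

View pics/w2.png

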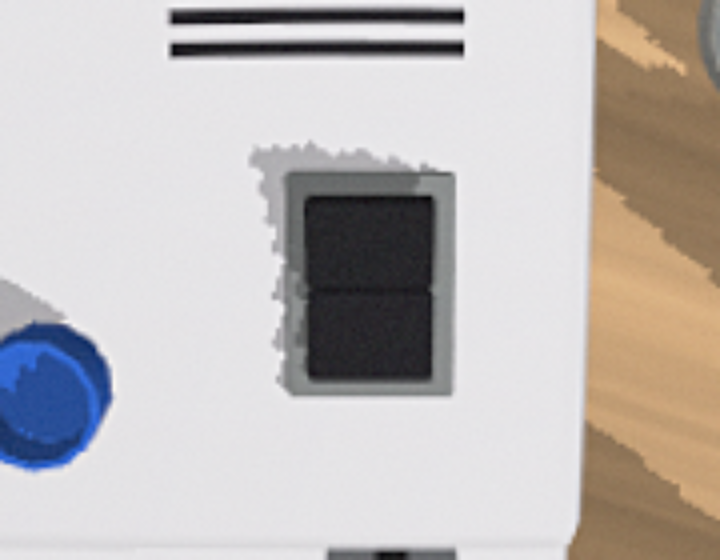

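The crop shows the rocker's shadow now at its far end (top, around (330,155)), so the far half is raised and it is switched on. Next I'll go behind the cover.

carry_out(rows=[[[80,-70,4,0,0,0],[80,-110,4,0,0,0],[80,-151,4,0,0,0],[76,-151,4,0,0,0],[76,-151,30,0,0,0],[74,-151,56,0,0,0],[72,-151,60,0,0,0],[72,-151,60,0,0,0]]])

```text
time: 5.0
position: [653.4, 139.4, 143.0]
tcp_rot: [0.986, 0.169, -0.005, -0.0]
wrist_force: [-0.3, -0.6, -0.7]
finger_gap: -0.2
grip_force: 0.0
```

```bash
python3 - <<'E'
from h import *
where()
for a in (1.05,.9,.7,.5,.3,.15,0):
    q=np.array([92-70*np.cos(a)+20*np.sin(a),55,87+70*np.sin(a)+20*np.cos(a)]);t=q+[11,0,0];print(a,t.round(1),*row(t))
E
```

```text
5.0 meter-frame TCP [ 99.3  56.  143. ] F [-0.3 -0.6 -0.7]
1.05 [ 85.5  55.  157.7] [-13.9   1.  -14.5] [-0.1  0.6  0. ]
0.9 [ 75.2  55.  154.3] [-24.3   1.  -11. ] [-0.1  0.6  0. ]
0.7 [ 62.3  55.  147.4] [-37.   1.  -4.] [-0.1  0.6  0. ]
0.5 [ 51.2  55.  138.1] [-48.1   1.    5.4] [-0.1  0.6  0. ]
0.3 [ 42.   55.  126.8] [-57.1   1.   16.8] [-0.1  0.6  0. ]
0.15 [ 36.8  55.  117.2] [-62.3   1.   26.4] [-0.1  0.6  0. ]
0 [ 33.  55. 107.] [-65.9   1.1  36.7] [-0.1  0.6  0. ]
```

carry_out(rows=[[[-6,1,-13,0,0,0],[-14,1,-14,0,0,0],[-20,1,-12,0,0,0],[-26,1,-10,0,0,0],[-32,1,-7,0,0,0],[-37,1,-4,0,0,0],[-37,1,-4,0,0,0]]])

```text
time: 5.58
position: [621.0, 125.7, 151.4]
tcp_rot: [0.986, 0.169, -0.001, -0.0]
wrist_force: [-0.4, 0.4, 0.2]
finger_gap: -0.3
grip_force: 0.0
```

```bash
python3 - <<'E'
from h import *
where()
for a in (.7,.6,.5,.4,.3,.2,.1,0):
    q=np.array([92-70*np.cos(a)+20*np.sin(a),55,87+70*np.sin(a)+20*np.cos(a)]);t=q+[11,0,0];print(a,t.round(1),*row(t))
E
```

```text
5.58 meter-frame TCP [ 64.2  53.9 151.4] F [-0.4  0.4  0.2]
0.7 [ 62.3  55.  147.4] [-1.8 -1.1  4. ] [-0.   0.1 -0. ]
0.6 [ 56.5  55.  143. ] [-7.6 -1.1  8.4] [-0.   0.1 -0. ]
0.5 [ 51.2  55.  138.1] [-13.   -1.1  13.3] [-0.   0.1 -0. ]
0.4 [ 46.3  55.  132.7] [-17.8  -1.1  18.8] [-0.   0.1 -0. ]
0.3 [ 42.   55.  126.8] [-22.1  -1.1  24.7] [-0.   0.1 -0. ]
0.2 [ 38.4  55.  120.5] [-25.7  -1.1  31. ] [-0.   0.1 -0. ]
0.1 [ 35.3  55.  113.9] [-28.7  -1.1  37.6] [-0.   0.1 -0. ]
0 [ 33.  55. 107.] [-31.1  -1.1  44.5] [-0.   0.1 -0. ]
```

carry_out(rows=[[[-8,-1,8,0,0,0],[-13,-1,13,0,0,0],[-18,-1,19,0,0,0],[-22,-1,25,0,0,0],[-26,-1,31,0,0,0],[-29,-1,37,0,0,0],[-31,-1,42,0,0,0],[-31,-1,42,0,0,0]]])

```text
time: 6.25
position: [591.7, 116.7, 108.5]
tcp_rot: [0.986, 0.169, -0.002, -0.0]
wrist_force: [-0.3, 0.4, -0.3]
finger_gap: -0.3
grip_force: 0.0
```

```bash
python3 - <<'E'
from h import *
where();print(row((33,55,106)))
p,d=read_camera('wrist');cv2.imwrite('pics/w3.png',p)
E
```

```text
6.25 meter-frame TCP [ 33.6  55.2 108.5] F [-0.3  0.4 -0.3]
(array([-0.6,  0.2,  2.5]), array([-0.1,  0.2,  0. ]))
```

View pics/w3.png

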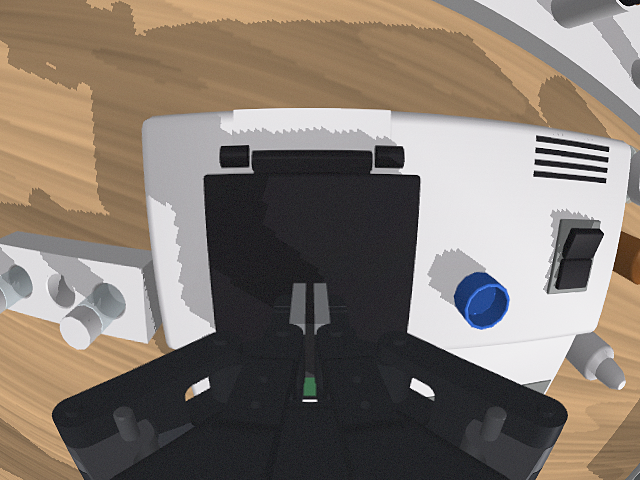

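The wrist view shows the cover (205–420, 175–340) nearly flat under the tip, and the rocker at (578,257) with its far half up. I'll press the cover the rest of the way shut.

carry_out(rows=[[[-1,0,2,0,0,0],[-1,0,4,0,0,0],[-1,0,6,0,0,0],[-1,0,6,0,0,0]]])

```text
time: 6.63
position: [592.8, 116.5, 107.0]
tcp_rot: [0.986, 0.169, 0.0, 0.0]
wrist_force: [-5.0, -0.4, 11.2]
finger_gap: 0.2
grip_force: 5.7
```

Shut: 11 N at z = 107. Now I'll lift and go over to the zero key.

carry_out(rows=[[[0,0,-35,0,0,0],[0,0,-60,0,0,0],[-40,12,-50,0,5,0],[-80,24,-40,0,10,0],[-115,35,-30,0,10,0],[-128,35,-20,0,10,0],[-128,35,-10,0,10,0],[-128,35,-10,0,10,0]]])

```text
time: 7.3
position: [481.9, 40.7, 112.9]
tcp_rot: [0.982, 0.168, 0.085, -0.015]
wrist_force: [0.7, 0.1, -0.5]
finger_gap: -0.1
grip_force: 0.0
```

```bash
python3 - <<'E'
from h import *
where();n=np.array([-np.sin(np.radians(10)),0,np.cos(np.radians(10))]);z=np.array([-87.5,20,61.6])
for h in (15,2,-3):print(h,(z+h*n).round(1),*row(z+h*n,10))
k=get_calibration('top');p,d=read_camera('top');K=k['camera_matrix'];v,u=np.nonzero(d>0);w=d[v,u]
P=w2m(np.c_[(u-K[0,2])/K[0,0]*w,(v-K[1,2])/K[1,1]*w,w]@k['cam_to_world'][:3,:3].T+k['cam_to_world'][:3,3])
for x in (15,30,50,70,85):
    q=P[(abs(P[:,1]-55)<35)&(abs(P[:,0]-x)<5)];print(x,len(q),np.median(q[:,2]).round(1))
E
```

```text
7.3 meter-frame TCP [-95.3  20.1 112.9] F [ 0.7  0.1 -0.5]
15 [-90.1  20.   76.4] [-1.2  0.1 36.8] [-0.1  0.1 -0.1]
2 [-87.8  20.   63.6] [-1.2  0.2 49.8] [-0.1  0.1 -0.1]
-3 [-87.   20.   58.6] [-1.1  0.2 54.8] [-0.1  0.1 -0.1]
15 163 106.8
30 162 106.9
50 163 106.9
70 165 107.3
85 113 106.9
```

Depth confirms the cover is flat at 107 mm. Pressing zero.

carry_out(rows=[[[-1,0,30,0,0,0],[-1,0,42,0,0,0],[-1,0,49,0,0,0],[-1,0,52,0,0,0],[-1,0,55,0,0,0],[-1,0,56,0,0,0],[-1,0,56,0,0,0],[-1,0,56,0,0,0]]])

```text
time: 8.02
position: [492.8, 44.1, 60.2]
tcp_rot: [0.982, 0.168, 0.087, -0.015]
wrist_force: [0.5, 1.2, 3.3]
finger_gap: -0.2
grip_force: 1.7
```

```bash
python3 - <<'E'
from h import *
where();n=np.array([-np.sin(np.radians(10)),0,np.cos(np.radians(10))]);z=np.array([-87.5,20,61.6])
print('h along normal',(w2m(get_obs()['position'])-z)@n, 'Fn',MR.inv().apply(get_obs()['wrist_force'])@n)
E
```

```text
8.02 meter-frame TCP [-83.9  19.6  60.2] F [0.5 1.2 3.3]
h along normal -1.9598156762436554 Fn 3.102621714266943
```

carry_out(rows=[[[-1,0,2,0,0,0],[-1,0,4,0,0,0],[-1,0,4,0,0,0],[-1,0,4,0,0,0]]])

```text
time: 8.35
position: [493.1, 43.8, 58.8]
tcp_rot: [0.982, 0.169, 0.088, -0.015]
wrist_force: [-11.4, 2.0, 27.5]
finger_gap: 0.1
grip_force: 14.5
```

```bash
python3 - <<'E'
from h import *
where();n=np.array([-np.sin(np.radians(10)),0,np.cos(np.radians(10))]);z=np.array([-87.5,20,61.6])
print('h along normal',(w2m(get_obs()['position'])-z)@n, 'Fn',MR.inv().apply(get_obs()['wrist_force'])@n)
E
```

```text
8.35 meter-frame TCP [-83.7  19.2  58.8] F [-11.4   2.   27.5]
h along normal -3.417938380204455 Fn 28.868364471056143
```

Bottomed (-3.4 mm, hard stop). I'll release and move over the read key.

carry_out(rows=[[[0,0,-10,0,0,0],[0,0,-35,0,0,0],[-2,0,-45,0,0,0],[-2,30,-45,0,0,0],[-2,65,-45,0,0,0],[-2,65,-45,0,0,0],[-2,65,-45,0,0,0]]])

```text
time: 8.93
position: [504.3, -22.7, 99.2]
tcp_rot: [0.982, 0.167, 0.086, -0.014]
wrist_force: [-0.1, -0.4, -0.8]
finger_gap: 0.0
grip_force: 0.0
```

```bash
python3 - <<'E'
from h import *
where();n=np.array([-np.sin(np.radians(10)),0,np.cos(np.radians(10))]);z=np.array([-87.5,-45,61.6])
for h in (15,2,-3):print(h,*row(z+h*n,10))
E
```

```text
8.93 meter-frame TCP [-95.2 -47.1  99.2] F [-0.1 -0.4 -0.8]
15 [ 1.1 -2.2 23.3] [ 0.1 -0.  -0.2]
2 [ 1.1 -2.2 36.3] [ 0.1 -0.  -0.2]
-3 [ 1.  -2.2 41.3] [ 0.1 -0.  -0.2]
```

carry_out(rows=[[[0,-2,22,0,0,0],[-1,-2,32,0,0,0],[-1,-2,37,0,0,0],[-1,-2,41,0,0,0],[-1,-2,44,0,0,0],[-1,-2,45,0,0,0],[-1,-2,45,0,0,0],[-1,-2,45,0,0,0]]])

```text
time: 9.6
position: [506.3, -15.8, 57.2]
tcp_rot: [0.982, 0.17, 0.082, -0.016]
wrist_force: [-24.0, -0.6, 38.6]
finger_gap: 0.0
grip_force: 21.0
```

```bash
python3 - <<'E'
from h import *
where();n=np.array([-np.sin(np.radians(10)),0,np.cos(np.radians(10))]);z=np.array([-87.5,-45,61.6])
print('h along normal',(w2m(get_obs()['position'])-z)@n, 'Fn',MR.inv().apply(get_obs()['wrist_force'])@n)
E
```

```text
9.6 meter-frame TCP [-91.1 -41.3  57.2] F [-24.   -0.6  38.6]
h along normal -3.6872017674845705 Fn 41.93046095509964
```

Bottomed. I'll release, retreat and check.

carry_out(rows=[[[0,0,-12,0,0,0],[0,0,-40,0,0,0],[0,0,-80,0,0,0],[-30,0,-115,0,0,0],[-60,0,-130,0,0,0],[-60,0,-130,0,0,0]]])

```text
time: 10.1
position: [430.4, -44.7, 175.1]
tcp_rot: [0.982, 0.168, 0.088, -0.013]
wrist_force: [0.2, -0.7, 0.7]
finger_gap: 0.3
grip_force: 0.0
```

```bash
python3 - <<'E'
from h import *
where();p,d=read_camera('wrist')
p2,_=read_camera('scene');cv2.imwrite('pics/s4.png',np.hstack([cv2.resize(p,(400,300)),cv2.resize(p2[170:335,190:410],(400,300))]))
E
```

```text
10.1 meter-frame TCP [-172.2  -43.3  175.1] F [ 0.2 -0.7  0.7]
```

View pics/s4.png

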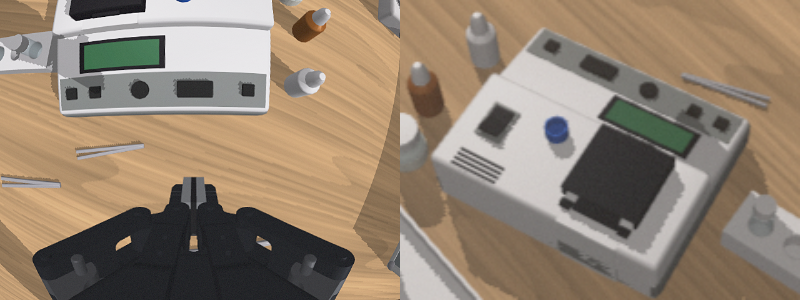

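The combined view shows the cover shut (right half, (620,175)), the rocker tilted on (497,120), and all keys up. The cap at (556,129) and the bottles are where they stood. Handing in.

```bash
python3 -c "
from workcell import *
print(hand_in())"
```

```text
the job is handed in; nothing more can be done
None
```

The job is handed in at about 10 s of the 48 s: the rocker is on, the cover is shut, the zero and read keys were each pressed to the stop in that order and came back up, no other key was pressed, and nothing was picked up or knocked; no verdict came back.

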